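# Close the flux vial and show its base to the inspection camera

## Robot

A 6-joint arm with a two-finger parallel gripper is mounted at the origin on the work surface. World frame = base frame: x ahead of the robot, y to its left, z up, the work surface at z = 0. Lengths are in m, angles in rad, forces in N, time in s.
With the tool pointing down it reaches from about 0.2 to 0.875 m from the base axis. Payload 3.4 kg.
Tool frame: the origin (TCP) lies between the finger pads; the fingertips stand 25 mm ahead of it and the grasp point (between the pads) lies 6 mm ahead of it (r.nose_length is the z of the fingertips in the tool frame, in m); z points along the fingers, x is the direction in which the jaws open and shut, and the axes are right-handed (so a half turn about z gives the same grasp; the last joint's range is limited). The gripper opens to 94 mm and grips with 3 to 60 N. Pads are 16 mm wide; open, the fingers measure 119 mm over their backs; the gripper's body (75 mm by 177 mm) begins 78 mm behind the grasp point.
Start: joints at [1.075, 0.276, 1.505, -0, 1.361, -0.121], TCP at [0.211, 0.535, 0.23] pointing down, gripper open.
Joint ranges: [-2.89, 2.89], [-0.75, 2.08], [0.22, 2.7], [-1.18, 4.32], [0.11, 2.71], [-2.7, 2.7]. Speed limits (rad/s): [2.57, 2.57, 3.14, 3.14, 3.14, 3.14].

## Interface

Orientations are given as a unit quaternion [w, x, y, z].
In Python, from plant import r, gripper_to, inverse_kinematics, vision, models, telemetry gives the robot as it stands. Calls block until the motion is done:
- r.move_to(position, orientation): joint-space move of the TCP to a pose.
- r.move_l(position, rot=None, vel=0.15, guard=None): straight line of the TCP; rot=None keeps the orientation; vel is the mean speed in m/s. With guard (N) it stops when the force on the tool has changed by that much, and returns True; else False.
- r.movej(angles): joint-space move.
- gripper_to(opening, f_grip=None): finger opening in m; f_grip is the grip in N (None keeps the last); returns when the fingers have stopped.
- r.hold(seconds).
- inverse_kinematics(position, orientation): joint angles nearest the present ones, or None.
- vision.snapshot(name): name is "scene" or "top"; returns the picture (480x640x3 uint8, red, green, blue); there is no depth.
- vision.get_calibration(name): a dict with "fx", "fy", "cx", "cy" (pixels), "D" ([k1, k2, p1, p2, k3] as OpenCV has them; the pictures are not rectified), "position" and "orientation" of the camera in the world. Camera axes: x right, y down, z forward; pixel columns grow to the right and rows downward; lengths in m; the calibration is good to about 2 mm. A picture is of the moment at which its call begins. get_calibration takes no time and is no camera call.
A pose or a line that the arm cannot do raises r.PlanningError and nothing moves.
- r.sign_off(): hands the job in, once; it reports no verdict.
Trained networks look in the newest picture that a camera, given by its name, has taken for a name from the list of things; names that differ only in an ending like _2 or _b are one class to them, and where a whole thing is asked for, a point or a joint stands for the part that bears it (a point fixed in the world has none). Each returns a list of dicts, best first, with "score" (0 to 1); they miss things now and then, are a little off and sometimes report something else, mostly with a low value. They report only what shows in the picture. A call takes as long as a camera call.
- models.boxes_of(thing, camera): "at" ([x, y, z] in m, in world coordinates, good to about 4 mm: the middle of the surface that is visible of it).
- models.regions_of(thing, camera): "pixels" (480x640 bool, what is visible of it).
- models.mark_of(thing, camera): "at" ([x, y, z] in m, in world coordinates, good to about 4 mm: a listed point, or the origin of a listed thing).
Readings, each from a call of its own:
- telemetry.current_t(): time.
- telemetry.current_joints(): joint angles.
- telemetry.current_dq(): joint speeds.
- telemetry.current_joint_efforts(): joint torques, N m.
- telemetry.current_ee_pos(): TCP position.
- telemetry.current_tool_rot(): TCP orientation.
- telemetry.current_wrist_force(): force on the tool from outside, world axes, zero at the start.
- telemetry.current_torque(): the same for the moment, N m.
- telemetry.current_opening(): finger opening in m.
Only numpy, scipy, OpenCV 4.12 (cv2) and the standard library are available. Lean on these libraries where they do the work, as an engineer would, in place of code of your own. Each camera call takes 0.05 s, during which the arm holds its last target. There are 200 camera calls.

## Task

On the jeweller's bench one of the three glass vials in the wooden holder is open: while it stands there, push its applicator (the rod with the black cap, waiting in the metal stand) down through the narrow neck until the cap sits on the rim. Then lift the closed vial out by its glass body and hold it in the air in line with the small tilted inspection camera, with its base squarely facing the lens and about 80 mm from it. Finish while still holding it there, and leave the two other vials standing in the holder.

Things in the scene. Friction and masses are not known exactly. Their poses are not given: they have to be found in the camera images.
- holder: Fixed light-wood block 56 x 170 x 30 mm (x, y, z) with three round sockets in a row along its own y axis, at y = -58, 0 and +58 mm, each 25.5 mm wide and 18 mm deep (socket floor 12 mm above the bench). One vial stands in each socket, the open one in any of them. Origin: centre of the underside.
- vial_center (a point): The open vial: loose, of amber glass, 62 mm tall, about 45 g. Straight round body 24 mm in diameter from the base up to 50 mm, then a shoulder to a neck 16 mm in diameter from 55 to 62 mm, whose bore is 10 mm. Standing in its socket, 44 mm of it rise above the holder. The point lies on its axis, 31 mm above its base; z runs along the axis from base to mouth.
- vial_rim (a point): Centre of the open vial's mouth, at the top of its neck (62 mm above its base); z points out of the mouth.
- cap_center (a point): The applicator: loose, about 22 g. Black round cap 18 mm in diameter and 22 mm tall, and below it a steel rod 7 mm in diameter and 45 mm long with a round tip. It starts upright in the stand, its cap sitting on the stand's top, and lifts straight out. The point is the centre of the cap, 11 mm above the cap's underside; z runs along the rod from tip to cap. Seated in the vial, the cap's underside lies on the rim; nothing clips, it rests by its weight.
- cap_underside (a point): Centre of the underside of the applicator's cap, where the rod begins (45 mm above the rod's tip).
- stand: Fixed aluminium block 50 x 50 x 52 mm with one vertical hole 10 mm wide, in which the applicator waits. Origin: centre of the underside.
- camera_head: Head of the fixed inspection camera: a round barrel 38 mm in diameter and 74 mm long, on a post above a round foot 90 mm wide. It looks obliquely up, 0.45 rad from the vertical, roughly towards the robot. Origin: centre of the flat lens face, 150 mm above the bench; z points out of the lens along the line of sight, the barrel lies towards -z.
- spare_a_center (a point): A second vial, same glass body and cap but closed already, 84 mm tall with its cap; to be left alone. The point is on its axis, half-way up.
- spare_b_center (a point): A third vial, like the second, closed already; to be left alone. The point is on its axis, half-way up.

How it is judged:
By the outcome, as a careful person would: the job done as asked, in the order asked, and still so for the second after the job is handed in, while the arm keeps its last pose, push and grip.
It also fails if it takes over 67 s, if anything falls off the work surface, if the arm or the gripper's body presses on something with over 40 N, if the wrist force passes 120 N, or if a joint passes its speed limit or range.

## Working session

There is one attempt and no reset: what is moved stays moved. The work goes in short steps, each a Python script; the robot and the scene stay as the last script left them, time stands still between calls to the robot, and variables do not carry over. Pictures are saved under pics/ and viewed, about 8 in all and at most 12, crops included, and the job is handed in when it is done.

```bash
ls; mkdir -p pics; cat > look.py <<'E'
import cv2,sys
from plant import *
import numpy as np
E
python3 - <<'E'
from plant import *
import cv2,numpy as np
for c in ["scene","top"]:
    im=vision.snapshot(c); cv2.imwrite(f"pics/{c}0.png",im[:,:,::-1])
    k=vision.get_calibration(c); print(c,{a:np.round(b,4).tolist() for a,b in k.items()})
    for t in ["holder","vial_center","vial_rim","cap_center","cap_underside","stand","camera_head","spare_a_center","spare_b_center"]:
        print(t,[(np.round(d["at"],4).tolist(),round(d["score"],2)) for d in models.mark_of(t,c)][:4])
print(telemetry.current_t())
E
```

```text
pics
scene {'fx': 603.9925, 'fy': 603.9925, 'cx': 315.7031, 'cy': 240.5806, 'D': [0.0094, 0.0, 0.0, 0.0, 0.0], 'position': [1.3523, 0.128, 0.7407], 'orientation': [-0.267, 0.5604, 0.7148, -0.3221]}
holder [([0.473, 0.1881, 0.0033], 0.55)]
vial_center [([0.4705, 0.1904, 0.04], 0.83), ([0.4691, 0.1363, 0.0563], 0.39)]
vial_rim [([0.4742, 0.1921, 0.0746], 0.88)]
cap_center [([0.4655, -0.2491, 0.058], 0.41)]
cap_underside [([0.4701, 0.2455, 0.0544], 0.48)]
stand [([0.4691, 0.1943, 0.0726], 0.63), ([0.4636, -0.2512, -0.0005], 0.56)]
camera_head [([0.712, -0.0114, 0.1505], 0.8)]
spare_a_center [([0.4707, 0.1372, 0.0548], 0.86)]
spare_b_center [([0.47, 0.2449, 0.0546], 0.9), ([0.4703, 0.192, 0.0752], 0.43)]
top {'fx': 438.0448, 'fy': 438.0448, 'cx': 328.1339, 'cy': 242.0803, 'D': [0.0206, 0.0, 0.0, 0.0, 0.0], 'position': [0.5287, -0.0146, 0.8127], 'orientation': [0.0427, -0.6988, 0.7125, -0.0464]}
holder [([0.4735, 0.1904, -0.0021], 0.92)]
vial_center [([0.4725, 0.1865, 0.0387], 0.57)]
vial_rim [([0.4711, 0.185, 0.0742], 0.78)]
cap_center [([0.4623, -0.246, 0.0608], 0.64)]
cap_underside [([0.4638, -0.247, 0.0551], 0.63), ([0.4739, 0.1922, -0.0], 0.41)]
stand [([0.4635, -0.2447, -0.001], 0.88), ([0.7107, -0.01, 0.1498], 0.29)]
camera_head [([0.7119, -0.0122, 0.1526], 0.98)]
spare_a_center [([0.4704, 0.1334, 0.0584], 0.78), ([0.4638, -0.2494, 0.0523], 0.31)]
spare_b_center [([0.4683, 0.2448, 0.0523], 0.52), ([0.7071, -0.0091, 0.1511], 0.17)]
1.0
```

View pics/scene0.png

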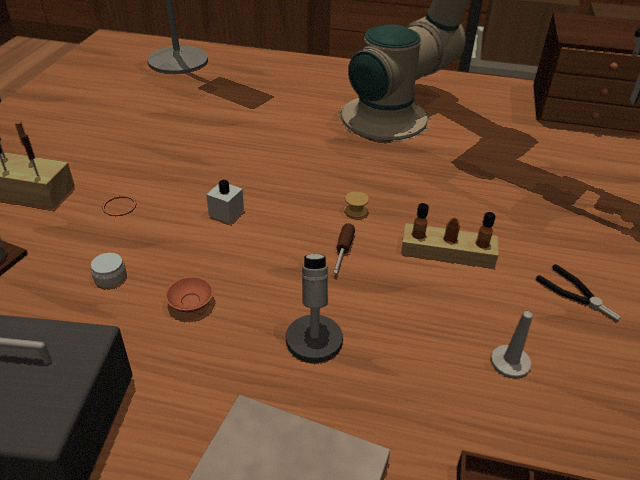

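View pics/top0.png

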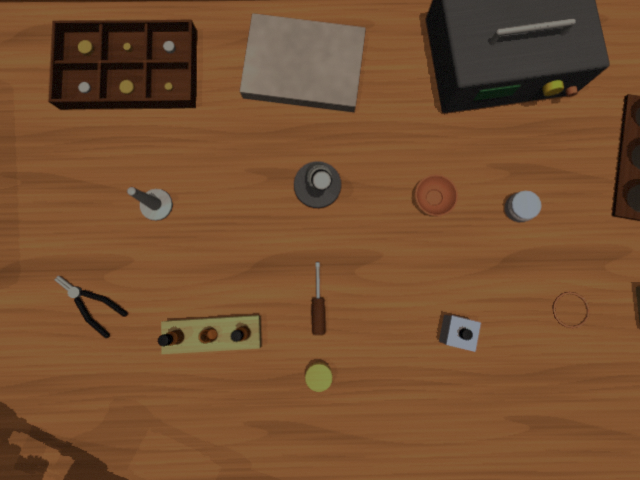

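The open amber vial is the middle one (scene 452,230; top 210,335), between the two capped spares. The applicator is in the white block (scene 225,200; top 465,333). The inspection camera is at (315,280) in scene and (320,180) in top. Next I need the direction the camera points.

```bash
cat > h.py <<'E'
from plant import *
import cv2,numpy as np
from scipy.spatial.transform import Rotation as R
def cal(c):
    k=vision.get_calibration(c); q=np.array(k["orientation"]); Rc=R.from_quat(q[[1,2,3,0]]).as_matrix()
    K=np.array([[k["fx"],0,k["cx"]],[0,k["fy"],k["cy"]],[0,0,1]]); return K,np.array(k["D"]),Rc,np.array(k["position"])
def proj(P,c):
    K,D,Rc,p=cal(c); Rw=Rc.T
    return cv2.projectPoints(np.atleast_2d(P).astype(float),cv2.Rodrigues(Rw)[0],-Rw@p,K,D)[0][:,0]
def at_z(uv,z,c):
    K,D,Rc,p=cal(c); n=cv2.undistortPoints(np.array(uv,float).reshape(-1,1,2),K,D)[:,0]
    d=np.c_[n,np.ones(len(n))]@Rc.T; return p+d*((z-p[2])/d[:,2])[:,None]
def zdir(az): return np.array([np.sin(.45)*np.cos(az),np.sin(.45)*np.sin(az),np.cos(.45)])
def circ(c,z,r,n=40):
    x=np.cross(z,[0,1,0.]); x/=np.linalg.norm(x); y=np.cross(z,x); a=np.linspace(0,2*np.pi,n)
    return c+r*(np.outer(np.cos(a),x)+np.outer(np.sin(a),y))
def q(M):
    v=R.from_matrix(M).as_quat(); return v[[3,0,1,2]]
E
python3 - <<'E'
from h import *
t=[]
for c,b in [("scene",(280,245,350,365)),("top",(285,150,355,220))]:
    im=vision.snapshot(c)[:,:,::-1].copy(); np.save(f"{c}1.npy",im)
    rg=models.regions_of("camera_head",c); m=rg[0]["pixels"]; print(c,rg[0]["score"],m.sum()); np.save(f"{c}_m.npy",m)
    s=5; x0,y0,x1,y1=b
    cr=cv2.resize(im[y0:y1,x0:x1],None,fx=s,fy=s,interpolation=cv2.INTER_CUBIC)
    cr2=cr.copy()
    mm=cv2.resize(m[y0:y1,x0:x1].astype(np.uint8),None,fx=s,fy=s,interpolation=cv2.INTER_NEAREST)
    cv2.drawContours(cr2,cv2.findContours(mm,0,1)[0],-1,(0,255,0),1)
    L=np.array([.712,-.0118,.15]); z=zdir(np.pi)
    for C,r in [(L,.019),(L-.074*z,.019),(np.array([L[0],L[1],0]),.045)]:
        p=(proj(circ(C,z if C[2]>0 else np.array([0,0,1.]),r),c)-[x0,y0]+.5)*s
        cv2.polylines(cr2,[p.astype(int)],True,(255,0,255),1)
    t.append(cr2)
H=600
t=[cv2.copyMakeBorder(a,0,H-a.shape[0],0,5,cv2.BORDER_CONSTANT) for a in t]
cv2.imwrite("pics/head.png",np.hstack(t))
for c in ["scene","top"]:
    for n,z in [("vial_rim",.074),("vial_center",None),("cap_center",None)]:
        for d in models.regions_of(n,c)[:3]:
            ys,xs=np.nonzero(d["pixels"]); print(c,n,round(d["score"],2),len(xs),xs.min(),xs.max(),ys.min(),ys.max())
E
```

```text
scene 0.74 1304
top 0.84 573
scene vial_rim 0.68 308 444 459 218 243
scene vial_center 0.82 315 444 459 218 243
scene vial_center 0.44 118 219 228 180 193
scene cap_center 0.61 123 219 228 180 193
top vial_rim 0.7 246 198 217 328 344
top vial_center 0.62 217 199 216 328 343
top vial_center 0.31 122 459 471 329 339
top cap_center 0.47 119 459 471 329 339
```

View pics/head.png

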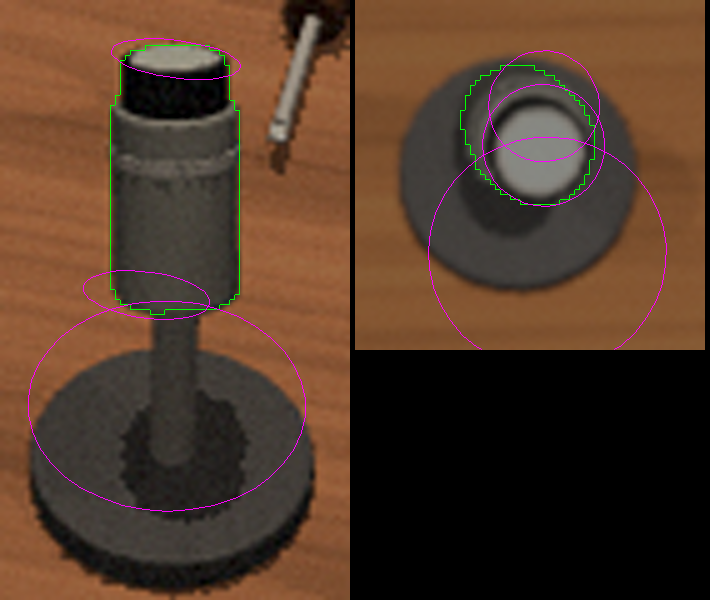

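The scene crop shows the barrel from (302,254) to (328,307). The top crop shows the lens disc near (321,180) with the barrel tail up and to the left. So the line of sight turns towards -y from -x, and I'll fit the azimuth.

```bash
python3 - <<'E'
from h import *
from scipy.optimize import minimize
S=8; B={"scene":(280,245,350,365),"top":(285,150,355,220)}
M={}
for c in B:
    x0,y0,x1,y1=B[c]; M[c]=np.load(f"{c}_m.npy")[y0:y1,x0:x1].astype(float)
def render(p,c,i):
    x,y,az,rf,lf=p[:5]; off=p[5+2*i:7+2*i]
    L=np.array([x,y,.15]); z=zdir(az); x0,y0,x1,y1=B[c]
    im=np.zeros(((y1-y0)*S,(x1-x0)*S),np.uint8)
    for a,b,r in [(0,lf,rf),(lf,.074,.019)]:
        P=np.r_[circ(L-a*z,z,r),circ(L-b*z,z,r)]
        u=(proj(P,c)+off-[x0,y0]+.5)*S
        cv2.fillConvexPoly(im,cv2.convexHull(u.astype(np.float32)).astype(int),255)
    return cv2.resize(im,(x1-x0,y1-y0),interpolation=cv2.INTER_AREA)/255.
def cost(p):
    return sum(((render(p,c,i)-M[c])**2).sum() for i,c in enumerate(B))+ .5*(np.array(p[5:])**2).sum()+ (1e6*(max(0,p[3]-.019)))
best=None
for az in np.pi+np.array([-.8,-.4,0,.4,.8,1.2]):
    p0=np.array([.712,-.0118,az,.0165,.012,0,0,0,0])
    sim=np.vstack([p0]+[p0+np.eye(9)[j]*[.004,.004,.2,.001,.004,1,1,1,1][j] for j in range(9)])
    r=minimize(cost,p0,method="Nelder-Mead",options=dict(initial_simplex=sim,maxiter=900,xatol=1e-4,fatol=.05))
    print(round(r.fun,1),np.round(r.x,4))
    if best is None or r.fun<best.fun: best=r
for d in [-.15,-.1,-.05,.05,.1,.15]:
    p=best.x.copy();p[2]+=d;print(d,round(cost(p),1))
# vial rim & cap points
print(best.x[2]-np.pi, zdir(best.x[2]))
t=[]
for c in B:
    im=np.load(f"{c}1.npy");x0,y0,x1,y1=B[c]; s=4
    cr=cv2.resize(im[y0:y1,x0:x1],None,fx=s,fy=s,interpolation=cv2.INTER_CUBIC)
    e=(render(best.x,c,list(B).index(c))>.5).astype(np.uint8); e=cv2.resize(e,None,fx=s,fy=s)
    cv2.drawContours(cr,cv2.findContours(e,0,1)[0],-1,(0,255,0),1)
    x,y,az=best.x[:3];L=np.array([x,y,.15]);off=best.x[5+2*list(B).index(c):][:2]
    cv2.polylines(cr,[((proj(circ(L,zdir(az),best.x[3]),c)+off-[x0,y0]+.5)*s).astype(int)],True,(255,0,255),1)
    t.append(cv2.copyMakeBorder(cr,0,480-cr.shape[0],0,5,cv2.BORDER_CONSTANT))
# vials/cap crops
for c,b in [("scene",(400,195,460+40,265)),("top",(150,300,270,360))]:
    pass
cv2.imwrite("pics/fit.png",np.hstack(t))
E
```

```text
60.0 [ 0.7053 -0.0158  3.423   0.0158  0.0169  1.5017  3.1938 -2.3911 -2.2405]Traceback (most recent call last):
  File "<stdin>", line 22, in <module>
    res = _minimize_neldermead(fun, x0, args, callback, bounds=bounds,
                               **options)
    fxr = func(xr)
    fx = function(np.copy(x), *(wrapper_args + args))
  File "<stdin>", line 17, in cost
  File "<stdin>", line 17, in <genexpr>
  File "<stdin>", line 13, in render
  File "h.py", line 8, in proj
    K,D,Rc,p=cal(c); Rw=Rc.T
             ~~~^^^
  File "h.py", line 5, in cal
    k=vision.get_calibration(c); q=np.array(k["orientation"]); Rc=R.from_quat(q[[1,2,3,0]]).as_matrix()
ValueError: time passes only in moves, steps and waits
```

```bash
python3 - <<'E'
s=open("h.py").read().replace("def cal(c)","import functools\n@functools.cache\ndef cal(c)"); open("h.py","w").write(s)
E
cat > fit.py <<'E'
from h import *
from scipy.optimize import minimize
S=8; B={"scene":(280,245,350,365),"top":(285,150,355,220)}
print("lens centre",at_z([315-.5,256.4-.5],.15,"scene"),at_z([321.7,179.9],.15,"top"))
M={}
for c in B:
    x0,y0,x1,y1=B[c]; M[c]=np.load(f"{c}_m.npy")[y0:y1,x0:x1].astype(float)
def render(p,c,i):
    x,y,az,rf,lf=p[:5]; off=p[5+2*i:7+2*i]
    L=np.array([x,y,.15]); z=zdir(az); x0,y0,x1,y1=B[c]
    im=np.zeros(((y1-y0)*S,(x1-x0)*S),np.uint8)
    for a,b,r in [(0,lf,rf),(lf,.074,.019)]:
        P=np.r_[circ(L-a*z,z,r),circ(L-b*z,z,r)]
        u=(proj(P,c)+off-[x0,y0]+.5)*S
        cv2.fillConvexPoly(im,cv2.convexHull(u.astype(np.float32)).astype(int),255)
    return cv2.resize(im,(x1-x0,y1-y0),interpolation=cv2.INTER_AREA)/255.
def cost(p):
    return sum(((render(p,c,i)-M[c])**2).sum() for i,c in enumerate(B))+ 2*(np.array(p[5:])**2).sum()+ (1e6*(max(0,p[3]-.019)))
best=None
for az in np.pi+np.array([0,.4,.8]):
    p0=np.array([.712,-.0118,az,.0165,.012,0,0,0,0])
    sim=np.vstack([p0]+[p0+np.eye(9)[j]*[.004,.004,.2,.001,.004,1,1,1,1][j] for j in range(9)])
    r=minimize(cost,p0,method="Nelder-Mead",options=dict(initial_simplex=sim,maxiter=700,xatol=1e-4,fatol=.05))
    print(round(r.fun,1),np.round(r.x,4))
    if best is None or r.fun<best.fun: best=r
for d in [-.15,-.1,-.05,.05,.1,.15]:
    p=best.x.copy();p[2]+=d;print(d,round(cost(p),1))
print(best.x[2]-np.pi, zdir(best.x[2]))
t=[]
for c in B:
    im=np.load(f"{c}1.npy");x0,y0,x1,y1=B[c]; s=4
    cr=cv2.resize(im[y0:y1,x0:x1],None,fx=s,fy=s,interpolation=cv2.INTER_CUBIC)
    e=(render(best.x,c,list(B).index(c))>.5).astype(np.uint8); e=cv2.resize(e,None,fx=s,fy=s)
    cv2.drawContours(cr,cv2.findContours(e,0,1)[0],-1,(0,255,0),1)
    x,y,az=best.x[:3];L=np.array([x,y,.15]);off=best.x[5+2*list(B).index(c):][:2]
    cv2.polylines(cr,[((proj(circ(L,zdir(az),best.x[3]),c)+off-[x0,y0]+.5)*s).astype(int)],True,(255,0,255),1)
    t.append(cv2.copyMakeBorder(cr,0,480-cr.shape[0],0,5,cv2.BORDER_CONSTANT))
cv2.imwrite("pics/fit.png",np.hstack(t))
E
python3 fit.py
```

```text
lens centre [[ 0.71133561 -0.01222683  0.15      ]] [[ 0.71008992 -0.01088097  0.15      ]]
44.1 [ 0.7094 -0.0126  3.4298  0.0152  0.017  -0.1763  0.1812 -0.5562  0.2322]
44.7 [ 0.7108 -0.0121  3.4217  0.0156  0.0159 -0.2356  0.0302 -0.3766  1.0638]
47.7 [ 0.7093 -0.0106  3.4259  0.0157  0.0165 -1.5159  0.6581  0.5429  0.1748]
-0.15 264.5
-0.1 181.7
-0.05 93.8
0.05 97.9
0.1 182.8
0.15 272.6
0.2882529599519188 [-0.41701972 -0.123651    0.9004471 ]
```

```bash
cat >> h.py <<'E'
from scipy.optimize import minimize
def sil(xy,c,parts,b,tilt=(0,0),S=8):
    x0,y0,x1,y1=b; im=np.zeros(((y1-y0)*S,(x1-x0)*S),np.uint8)
    for z0,z1,r0,r1 in parts:
        Z=np.array([0,0,1.])
        P=np.r_[circ(np.array([*xy,z0]),Z,r0),circ(np.array([*xy,z1]),Z,r1)]
        cv2.fillConvexPoly(im,cv2.convexHull(((proj(P,c)-[x0,y0]+.5)*S).astype(np.float32)).astype(int),255)
    return cv2.resize(im,(x1-x0,y1-y0),interpolation=cv2.INTER_AREA)/255.
def fitxy(m,c,parts,xy0):
    ys,xs=np.nonzero(m); b=(xs.min()-12,ys.min()-12,xs.max()+13,ys.max()+13)
    M=m[b[1]:b[3],b[0]:b[2]].astype(float)
    xy0=np.array(xy0)
    r=minimize(lambda p:((sil(p,c,parts,b)-M)**2).sum(),xy0,method="Nelder-Mead",options=dict(initial_simplex=[xy0,xy0+[.004,0],xy0+[0,.004]],xatol=1e-4,fatol=.02))
    return r.x,r.fun
VIAL=[(.03,.062,.012,.012),(.062,.067,.012,.008),(.067,.074,.008,.008)]
def capparts(zu): return [(zu,zu+.022,.009,.009)]
def best(n,c,near):
    """region whose centroid lies nearest the projection of near"""
    u=proj(near,c)[0]; o=None
    for d in models.regions_of(n,c):
        ys,xs=np.nonzero(d["pixels"]); e=np.hypot(xs.mean()-u[0],ys.mean()-u[1])
        if e<15 and (o is None or d["score"]>o[0]): o=(d["score"],d["pixels"])
    return o
E
python3 - <<'E'
from h import *
for c in ["scene","top"]:
    vision.snapshot(c)
    for n,near,parts in [("vial_center",[.471,.19,.055],VIAL),("cap_center",[.464,-.248,.063],capparts(.052))]:
        o=best(n,c,near)
        if o: print(c,n,round(o[0],2),*fitxy(o[1],c,parts,near[:2]))
print(telemetry.current_t())
E
```

```text
scene vial_center 0.75 [0.47336887 0.18814679] 8.441107266435985
scene cap_center 0.52 [ 0.46726723 -0.24773382] 4.7015455594002304
top vial_center 0.72 [0.46886164 0.18957904] 11.334579008073817
top cap_center 0.45 [ 0.48251938 -0.23340915] 802.4349404075356
1.8
```

```bash
python3 - <<'E'
from h import *
Q=q(np.diag([1.,-1,-1])); Q2=q(np.diag([-1.,1,-1]))
P=[.4645,-.2475]
for Qi in (Q,Q2): print(inverse_kinematics([*P,.16],Qi))
j=inverse_kinematics([*P,.16],Q); j2=inverse_kinematics([*P,.16],Q2)
use=Q if j2 is None or (j is not None and abs(j[5])<abs(j2[5])) else Q2
np.save("Q.npy",use)
r.move_to([*P,.16],use); print(telemetry.current_t())
for c in ["scene","top"]:
    im=vision.snapshot(c); print(c,[(np.round(d["at"],4).tolist(),round(d["score"],2)) for d in models.mark_of("cap_center",c)][:3])
gripper_to(.045,20)
print(r.move_l([*P,.080],vel=.1,guard=10),telemetry.current_ee_pos(),telemetry.current_t())
gripper_to(0,15); print(telemetry.current_opening(),telemetry.current_wrist_force())
r.move_l([*P,.20],vel=.15)
print(telemetry.current_opening(),telemetry.current_wrist_force(),telemetry.current_t())
cv2.imwrite("pics/a.png",vision.snapshot("scene")[120:260,150:350,::-1].repeat(4,0).repeat(4,1))
E
```

```text
[-6.21809320e-01  2.53964162e-01  1.72054342e+00 -4.44089210e-16
  1.16708508e+00 -6.21809320e-01]
[-6.21809320e-01  2.53964162e-01  1.72054342e+00 -4.44089210e-16
  1.16708508e+00  2.51978333e+00]
4.7
scene [([0.4654, -0.2504, 0.0634], 0.56)]
top [([0.464, -0.2476, 0.0626], 0.66)]
False [ 0.46493671 -0.24778941  0.08047076] 6.7417
0.017579182339615276 [-1.28278976  0.00826749  1.95244734]
0.017600503188101437 [-0.77897411  0.54973279 -0.51062965] 8.2333
```

View pics/a.png

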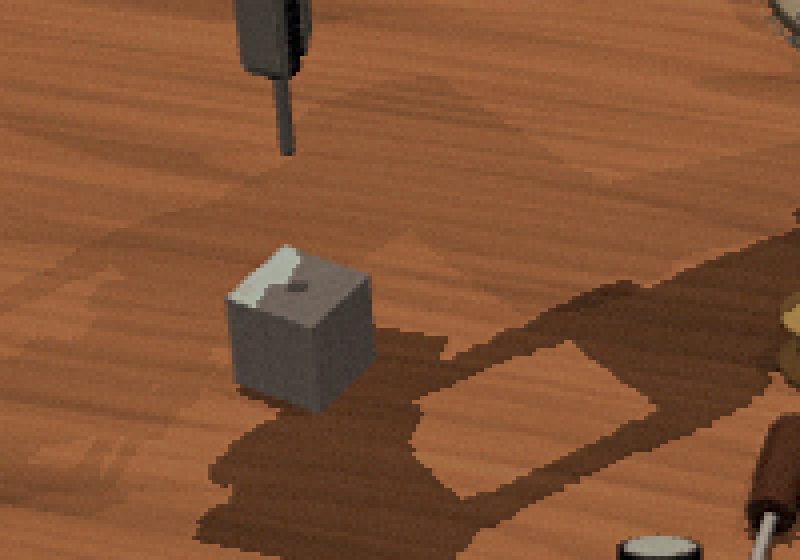

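The applicator came out upright: the rod hangs straight below the jaws and the hole is empty. Next I hover it over the vial.

```bash
python3 - <<'E'
from h import *
Q=np.load("Q.npy"); P=[.471,.189]
r.move_to([*P,.20],Q); r.move_l([*P,.155],vel=.1); print(telemetry.current_ee_pos(),telemetry.current_t())
t=[]
for c in ["scene","top"]:
    im=vision.snapshot(c)[:,:,::-1]; np.save(f"{c}2.npy",im)
    u=proj([*P,.08],c)[0].astype(int); x0,y0=u[0]-25,u[1]-30
    cr=cv2.resize(im[y0:y0+60,x0:x0+50],None,fx=8,fy=8,interpolation=cv2.INTER_CUBIC)
    print(c,x0,y0); t.append(cr)
cv2.imwrite("pics/b.png",np.hstack(t))
E
```

```text
[0.47147722 0.18869778 0.15520372] 10.4917
scene 430 186
top 177 305
```

View pics/b.png

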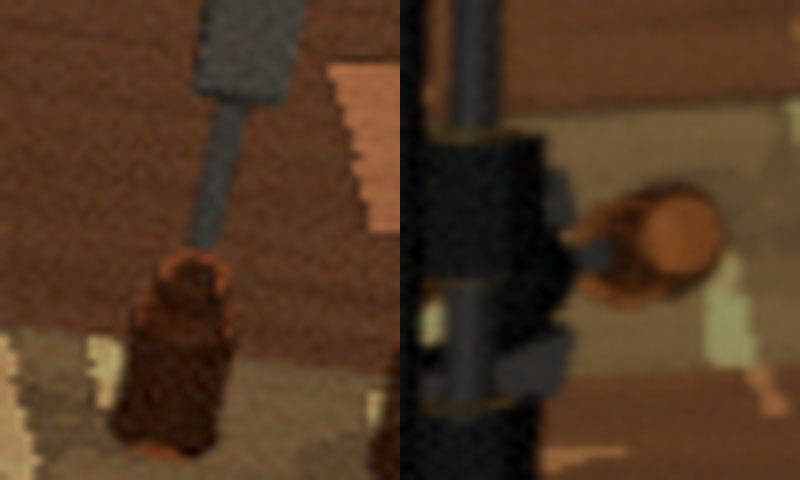

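Scene crop: the rod tip is near (455,216) and the vial mouth ellipse is centred near (454,219). In the top crop the gripper partly hides the neck. I'll overlay the models to get the relative offset.

```bash
python3 - <<'E'
from h import *
Z=np.array([0,0,1.]); t=[]
T=np.array([.4715,.1887])
print("scene rim",at_z([453.9,219.3],.074,"scene"),"tip",at_z([455.,216.5],.082,"scene"))
print("top tip",at_z([200.25,336.4],.082,"top"))
V={"scene":[.4734,.1881],"top":[.4689,.1896]}
for f,c in [("scene2","scene"),("top2","top"),("scene1","scene"),("top1","top")]:
    im=np.load(f+".npy"); u=proj([.471,.189,.075],c)[0].astype(int); x0,y0=u[0]-25,u[1]-19; s=8
    cr=cv2.resize(im[y0:y0+37,x0:x0+50],None,fx=s,fy=s,interpolation=cv2.INTER_CUBIC)
    def dr(P,col): cv2.polylines(cr,[((proj(P,c)-[x0,y0]+.5)*s).astype(int)],False,col,1)
    v=V[c]
    for z,rad,col in [(.074,.008,(0,255,0)),(.074,.005,(0,255,255)),(.062,.012,(0,255,0)),(.03,.012,(0,255,0))]: dr(circ(np.array([*v,z]),Z,rad),col)
    if "2" in f:
        for dx,dy in [(0,.0035),(0,-.0035)]: dr(np.array([[T[0]+dx,T[1]+dy,.127],[T[0]+dx,T[1]+dy,.082]]),(255,0,255))
    t.append(cr)
cv2.imwrite("pics/c.png",np.vstack([np.hstack(t[:2]),np.hstack(t[2:])]))
E
```

```text
scene rim [[0.47133618 0.18797107 0.074     ]] tip [[0.47330391 0.18867355 0.082     ]]
top tip [[0.47025018 0.19215022 0.082     ]]
```

View pics/c.png

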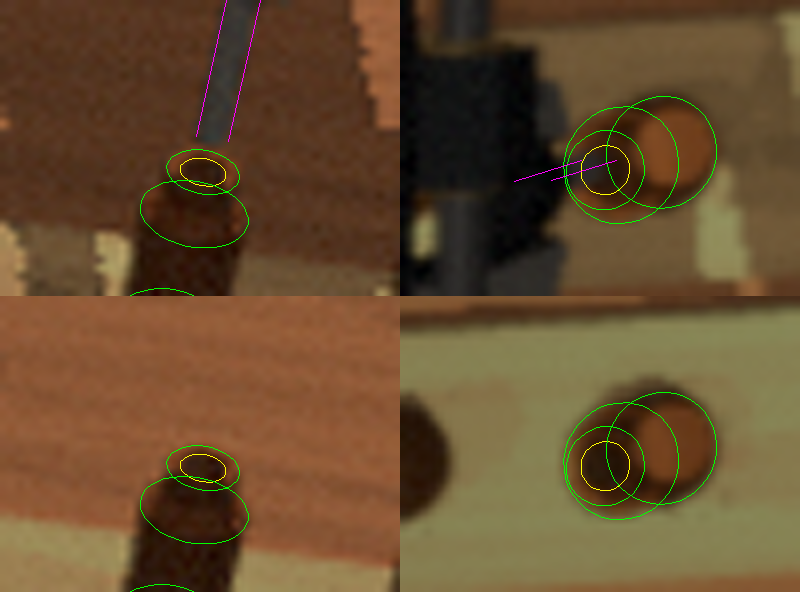

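The scene overlay puts the rod axis on the bore in y. The top view puts the tip about 1.3 mm too far in +x. I'll shift, then insert under a force guard, with a small search if it is blocked.

```bash
python3 - <<'E'
from h import *
b=np.array([.4700,.1887])   # note: commanded .471,.189 before
r.move_l([*b,.155],vel=.05); r.move_l([*b,.149],vel=.05)
offs=[(0,0),(-.0012,0),(.0012,0),(0,.0012),(0,-.0012),(-.0012,.0012),(.0012,-.0012),(.0012,.0012),(-.0012,-.0012)]
for o in offs:
    p=b+o
    r.move_l([*p,.1495],vel=.08)
    g=r.move_l([*p,.130],vel=.03,guard=4)
    z=telemetry.current_ee_pos(); print(o,g,z,telemetry.current_wrist_force(),telemetry.current_t())
    if z[2]<.140: break
E
```

```text
(0, 0) False [0.47010689 0.188715   0.1300245 ] [-0.25890562  0.24806005 -0.05621972] 12.1583
```

Entered on the first try, with no side force. Now down to the seat.

```bash
python3 - <<'E'
from h import *
p=[.4700,.1887]
g=r.move_l([*p,.099],vel=.03,guard=5)
print(g,telemetry.current_ee_pos(),telemetry.current_wrist_force(),telemetry.current_t())
t=[]
for c in ["scene","top"]:
    im=vision.snapshot(c)[:,:,::-1]
    u=proj([*p,.075],c)[0].astype(int); x0,y0=u[0]-35,u[1]-40
    t.append(cv2.resize(im[y0:y0+80,x0:x0+70],None,fx=5,fy=5,interpolation=cv2.INTER_CUBIC))
cv2.imwrite("pics/d.png",np.hstack(t))
E
```

```text
True [0.46991228 0.1886765  0.102073  ] [-0.4865104   0.36317021  4.3865029 ] 13.025
```

View pics/d.png

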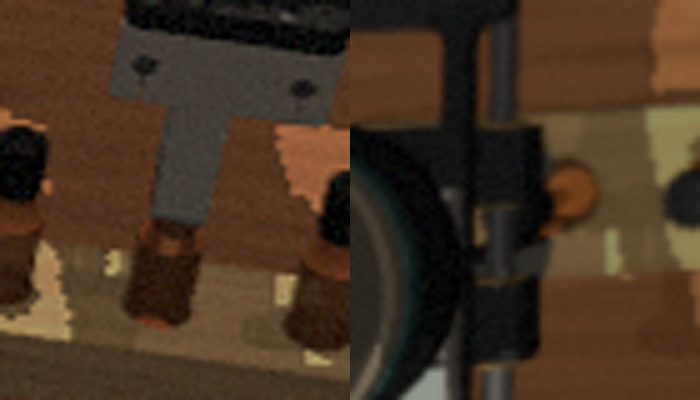

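Contact came at TCP z = 0.102, exactly the predicted seat height. In the picture the fingers sit right at the neck and the spares are undisturbed. I'll release, then grip the glass body and lift.

```bash
python3 - <<'E'
from h import *
p=[.4700,.1887]; Q=np.load("Q.npy")
gripper_to(.046,15); r.hold(.2)
print(r.move_l([*p,.057],vel=.08,guard=8),telemetry.current_ee_pos(),telemetry.current_wrist_force())
gripper_to(0,20); print(telemetry.current_opening(),telemetry.current_wrist_force())
r.move_l([*p,.20],vel=.1)
print(telemetry.current_opening(),telemetry.current_ee_pos(),telemetry.current_wrist_force(),telemetry.current_t())
L=np.array([.7107,-.0118,.15]); zc=zdir(3.427); z=-zc; x=np.array([1,0,0.]); x-=x@z*z; x/=np.linalg.norm(x)
Rf=np.column_stack([x,np.cross(z,x),z]); np.save("Rf.npy",Rf)
for d in (.125,.185): print(L+d*zc,inverse_kinematics(L+d*zc,q(Rf)))
t=[]
for c in ["scene","top"]:
    im=vision.snapshot(c)[:,:,::-1]
    u=proj([*p,.175],c)[0].astype(int); x0,y0=u[0]-35,u[1]-20
    t.append(cv2.resize(im[y0:y0+80,x0:x0+70],None,fx=5,fy=5,interpolation=cv2.INTER_CUBIC))
cv2.imwrite("pics/e.png",np.hstack(t))
E
```

```text
False [0.4702784  0.1887671  0.05710509] [ 0.26215741 -0.2062455   0.23882143]
0.023195907458950775 [-0.16347306 -0.41629494  0.95204253]
0.02288721770672113 [0.46957946 0.18859701 0.19935897] [ 0.18509055 -0.63442238 -0.46797394] 16.7333
[ 0.65852876 -0.02710798  0.26255589] [-0.27723623  0.18219821  1.64331496  0.28958732  0.94846533 -0.37341762]
[ 0.63348657 -0.03445581  0.31658271] [-0.3060319   0.1168542   1.58926396  0.27996187  1.07098555 -0.36584873]
```

View pics/e.png

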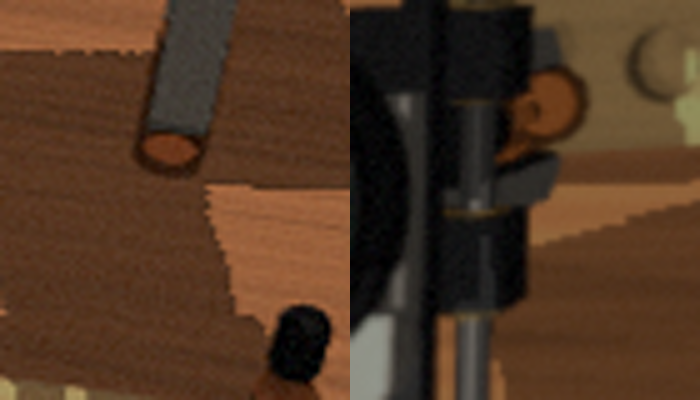

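The vial is held (opening 23 mm) with its amber base visible below the fingers, at (310,150 of crop) in scene, and its socket is empty. Now to the inspection pose.

```bash
cat > mv.py <<'E'
from h import *
L=np.array([.7107,-.0118,.15]); zc=zdir(3.427); Rf=np.load("Rf.npy")
E
python3 - <<'E'
from mv import *
r.move_l([.47,.1887,.24],vel=.1)
a=L+.20*zc
r.move_l(a,rot=q(Rf),vel=.1); print(telemetry.current_ee_pos(),telemetry.current_t())
r.move_l(L+.125*zc,vel=.06); r.hold(.5)
print(L+.125*zc,telemetry.current_ee_pos(),telemetry.current_tool_rot(),q(Rf),telemetry.current_opening(),telemetry.current_wrist_force(),telemetry.current_t())
t=[]
Rt=Rf
for c in ["scene","top"]:
    im=vision.snapshot(c)[:,:,::-1]
    for n in ["vial_center","vial_rim","cap_center","cap_underside","camera_head"]:
        print(c,n,[(np.round(d["at"],4).tolist(),round(d["score"],2)) for d in models.mark_of(n,c)][:2])
    u=proj(L+.08*zc,c)[0].astype(int); x0,y0=u[0]-35,u[1]-60; s=5
    cr=cv2.resize(im[y0:y0+115,x0:x0+75],None,fx=s,fy=s,interpolation=cv2.INTER_CUBIC)
    np.save(c+"3.npy",im)
    for C,rad in [(L,.0155),(L+.08*zc,.012),(L+.142*zc,.009),(L+.164*zc,.009)]:
        cv2.polylines(cr,[((proj(circ(C,zc,rad),c)-[x0,y0]+.5)*s).astype(int)],True,(0,255,0),1)
    t.append(cr)
cv2.imwrite("pics/f.png",np.hstack(t))
E
```

```text
[ 0.62714757 -0.03601856  0.33004445] 20.425
[ 0.65852876 -0.02710798  0.26255589] [ 0.65852498 -0.0271403   0.26256568] [-0.06596421  0.97468521 -0.01445221  0.21313985] [-0.06597668  0.97468735 -0.01442665  0.21312796] 0.022925102837067758 [ 0.39737194  0.04110291 -0.22616298] 22.325
scene vial_center [([0.4743, 0.1893, 0.0033], 0.57), ([0.6638, -0.0234, 0.2446], 0.52)]
scene vial_rim [([0.6528, -0.0255, 0.2792], 0.86)]
scene cap_center [([0.6483, -0.0301, 0.2878], 0.62), ([0.714, -0.0134, 0.1523], 0.52)]
scene cap_underside [([0.6548, -0.0292, 0.2768], 0.59)]
scene camera_head [([0.7118, -0.0116, 0.1505], 0.66)]
top vial_center []
top vial_rim []
top cap_center []
top cap_underside []
top camera_head [([0.7081, -0.0095, 0.1537], 0.52)]
```

View pics/f.png

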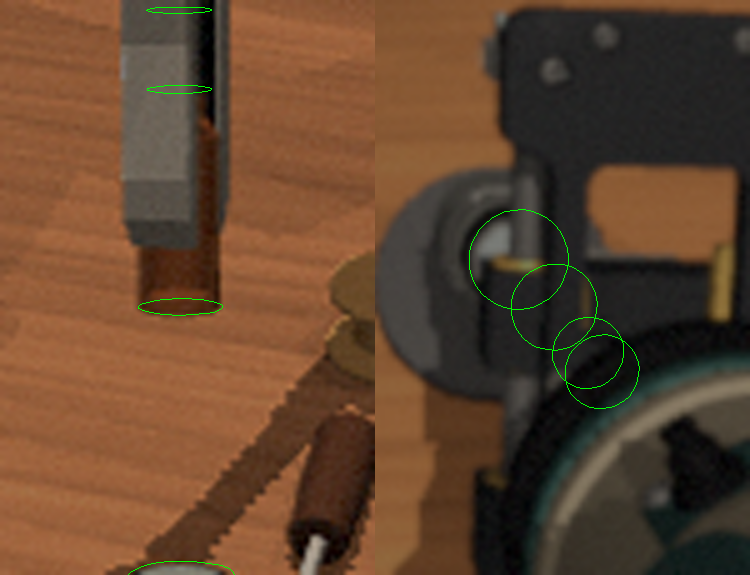

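The scene overlay matches: the base ellipse lies on the vial's base near (36,61 of crop), the barrel axis lines up, and the black cap begins right above the neck. The network marks for rim and cap agree with the seated geometry within about 4 mm. I'll check the spares, then hand in.

```bash
python3 - <<'E'
from mv import *
for c in ["scene","top"]:
    vision.snapshot(c)
    for n in ["spare_a_center","spare_b_center"]:
        print(c,n,[(np.round(d["at"],3).tolist(),round(d["score"],2)) for d in models.mark_of(n,c)][:3])
r.hold(.3); print(telemetry.current_ee_pos(),telemetry.current_opening(),np.abs(telemetry.current_dq()).max(),telemetry.current_t())
r.sign_off()
E
```

```text
scene spare_a_center [([0.469, 0.136, 0.053], 0.65)]
scene spare_b_center [([0.47, 0.247, 0.057], 0.83)]
top spare_a_center [([0.474, 0.132, 0.06], 0.63)]
top spare_b_center [([0.465, 0.244, 0.052], 0.9)]
[ 0.65854434 -0.02710249  0.26257084] 0.023345919131914094 0.0022411859662536202 23.525
the job is handed in; nothing more can be done
```

The job is handed in at about 23.5 s: the vial is closed and is held by its glass body in front of the inspection camera.

- **Closing the vial:** the rod went through the neck on the first try. The cap touched the rim at TCP height 102.1 mm, against 102 mm expected.
- **Final pose:** the vial is aimed along the camera's line of sight, with its base squarely facing the lens at about 80 mm. In the scene picture the predicted outline of the base lay on the real base. The cap and rim marks agreed with a seated cap within about 4 mm.
- **Other vials:** both spares were still found standing in their sockets.
- **Not confirmed:** the top camera could not see the held vial because the gripper hid it. The final pose therefore rests on the scene view and the arm's own readings. In that last scene look, the network's top-scoring match for the vial's centre (0.57) was at the empty socket. The match on the held vial came second (0.52).
- **Disagreement:** the two cameras differed by about 4 mm in x on where the open vial stood. I used a value between the two and went in under a force guard, which did not trip while the rod passed through the neck.

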